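# Clamp the capping jig and snap the bottle shut

## Task

On the capping jig, turn the clamp knob clockwise as far as it goes, so that its wing lies along the rails and locks the carriage. Then take the small snap cap from the bench, press it straight down onto the bottle's neck until it clicks fully home, and keep pressing after the click: finish with the fingers still on the cap, holding the sprung bottle pushed about half-way down, without ever driving it to the bottom of its travel. Leave the round tin and the roll of tape where they are.

Things in the scene. Friction and masses are not known exactly. Their poses are not given: they have to be found in the camera images.
- jig: The capping jig, fixed on the bench: aluminium base 96 x 300 mm with two steel rails along its y axis, rail tops 30 mm above the bench; origin at the centre of its underside. Between the rails slides a grey carriage (60 x 170 mm) with the clamp knob at its -y end and the bottle at its +y end, 107 mm apart. Until the knob is locked the carriage slides easily.
- knob_grip (a point): Centre of the knob's black wing, on its vertical axis, 70 mm above the bench. The wing is flat and upright, 46 mm long (this point's x axis), 12 mm thick (its y axis), 31 mm high (18 mm below to 13 mm above this point), on a 9 mm stem that is clear for 17 mm below the wing. It is turned by gripping it across its thickness.
- clamp_knob (a joint): Turn of the clamp knob, rad, growing clockwise seen from above: 0 = wing square across the rails, carriage free; 1.57 = wing along the rails, at its stop, carriage locked. Starts between 0 and 0.25. Torque about 0.08 N m, up to about 0.2 from 1.15 rad on, where the clamp bites; it stays where it is left.
- neck_top (a point): Centre of the flat top of the bottle's neck, z up, 108 mm above the bench at rest. The grey bottle (28 mm diameter) stands in a 42 mm wide sleeve whose top is 59 mm above the bench. Its neck, 24 mm high, has a tip that tapers to 9 mm and four springy lobes that bulge to 26 mm, widest 15.5 mm below this point. It rides on the carriage.
- nest (a joint): How far the bottle is pushed down on the spring it stands on, m: 0 = up, 0.012 = on its stop. It springs back with about 2 N per mm: about 1 N starts it, 13 N holds it half-way, 25 N bottoms it.
- cap_center (a point): Centre of the loose snap cap, 13 mm above its rim: grey ribbed plastic, 34 mm diameter, 26 mm high, 30 g, flat top up, open rim (opening 21.6 mm) down on the bench. On the neck it first rests on the lobes, this point about 1 mm above the neck top; a push of about 9 N clicks it over them, the force drops, and it is home with this point 9.5 mm below the neck top.
- snap_cap: The same snap cap; origin at the centre of its rim (underside), z axis towards its closed top.
- tin_center (a point): Centre of the round white tin (56 mm diameter, 32 mm high), a bystander to leave alone; cap, tin and tape lie in three places in any order, at least 90 mm apart.
- tape_center (a point): Centre of the roll of black tape (59 mm diameter, 19 mm high, lying flat), a bystander to leave alone.

How it is judged:
On the way, in this order (a step that is already met when the one before it is completed fails the run):
1. the clamp knob is turned to its locked end (value of joint clamp_knob above 1.25 rad), for 0.2 s.
2. the cap has clicked home on the neck (z of cap_center in the frame of neck_top between -0.013 and -0.007 m and horizontal distance between cap_center and neck_top below 0.004 m), for 0.1 s.
At the end, for the whole second after the job is handed in: The knob is still turned past 1.25 rad of its 1.57; the cap sits home on the neck (its centre 7 to 13 mm below the neck top, within 4 mm of its axis, within 0.15 rad of square) and the fingers touch it and keep the sprung bottle pushed 3 to 10.5 mm down (all of step 2 and value of joint clamp_knob above 1.25 rad and angle between the z axis of cap_center and the z axis of neck_top, either way round below 0.15 rad and value of joint nest between 0.003 and 0.0105 m and contact force between the fingers and snap_cap above 1 N); the arm keeps its last pose, push and grip.
It fails at once if the bottle is driven to the bottom of its spring travel (value of joint nest above 0.0116 m).
It fails at once if the tin is shoved more than 30 mm (distance of tin_center from where it was at the start of the episode above 0.03 m).
It fails at once if the roll of tape is shoved more than 30 mm (distance of tape_center from where it was at the start of the episode above 0.03 m).
It also fails if it takes over 72 s, if anything falls off the work surface, if the arm or the gripper's body presses on something with over 40 N, if the wrist force passes 120 N, or if a joint passes its speed limit or range.

## Robot

A 6-joint arm with a two-finger parallel gripper is mounted at the origin on a cart in front of the work surface, level with it; the furniture and walls round the work are solid. World frame = base frame: x ahead of the robot, y to its left, z up, the work surface at z = 0. Lengths are in m, angles in rad, forces in N, time in s.
With the tool pointing down it reaches from about 0.375 to 0.9 m from the base axis. Payload 3.1 kg.
Tool frame: the origin (TCP) lies midway between the tips of the shut fingers; the grasp point (between the pads) lies 19 mm behind it; z points along the fingers, y is the line along which they close (so a half turn about z gives the same grasp; the last joint's range is limited). The gripper opens to 85 mm and grips with 20 to 120 N. Pads are 22 mm wide; open, the fingers measure 114 mm over their backs; the gripper's body (76 mm by 85 mm) begins 54 mm behind the grasp point. The pads swing forward as they close: fully open they stand 13 mm farther back than shut.
Start: joints at [1.145, 0.527, 1.433, -0, 1.181, -0.178], TCP at [0.153, 0.606, 0.231] pointing down, gripper open.
Joint ranges: [-3.08, 3.08], [-0.75, 2.2], [0.22, 2.44], [-1.43, 4.57], [0, 2.65], [-2.85, 2.85]. Speed limits (rad/s): [2.79, 2.79, 3.14, 3.14, 3.14, 3.14].

## Interface

Orientations are given as a unit quaternion [x, y, z, w].
In Python, from station import manip gives the robot as it stands.
- The arm moves only by the tool step_arm, never from a script. Its argument "targets" is text: rows parted by semicolons, each of 4 numbers parted by spaces: the shift along the tool's x, y, z in mm, then the turn about the tool's z in degrees. A call has 1 to 12 rows; each row is the pose to reach, as a shift and turn from the pose commanded when the call began, along the tool's axes at that moment; what a row does not reach only later rows make up. A row lasts 1/10 s, in which the tool goes at most 50 mm and 8.59 degrees, less where a joint would pass 70% of its speed; a pose out of reach is approached as far as the arm can. A call with a gripper value outside its range is refused whole. "gripper" is the closure, from 0 (fully open) to 1 (shut), set as the call begins (left out, the last holds). The fingers move at their own pace and stop on an object; "squeeze" is the grip in N (left out, the last holds). Time passes only in rows, so rows that repeat a pose let the fingers close. It gives the time, the measured TCP pose, the force, the opening and the grip force at its end, in the units of the state.
- manip.sense(): the state, without advancing time (a new reading comes with each control period).
- manip.snapshot(name): name is "scene" or "top"; returns the picture (480x640x3 uint8, red, green, blue); there is no depth.
- manip.get_calibration(name): a dict with "fov_y" (degrees; the focal length in pixels is half the picture's height over the tangent of half this angle, whatever the lens; pixels are square), "cx", "cy" (the principal point, pixels), "extrinsics" (4x4, takes a point from camera to world coordinates). Camera axes: x right, y down, z forward; pixel columns grow to the right and rows downward; lengths in m; the calibration is good to about 2 mm. A picture is of the moment at which its call begins. get_calibration takes no time and is no camera call.
- manip.sign_off(): hands the job in; it is judged then, once.
Trained networks look in the newest picture that a camera, given by its name, has taken for a name from the list of things; names that differ only in an ending like _2 or _b are one class to them, and where a whole thing is asked for, a point or a joint stands for the part that bears it (a point fixed in the world has none). Each returns a list of dicts, best first, with "p" (0 to 1); they miss things now and then, are a little off and sometimes report something else, mostly with a low value. They report only what shows in the picture. A call takes as long as a camera call.
- manip.recognise(camera, query): "position" ([column, row] in pixels, amid what is visible of it).
- manip.masks_of(camera, query): "pixels" (480x640 bool, what is visible of it) and "position" ([column, row] in pixels, amid what is visible of it).
- manip.mark_of(camera, query): "position" ([column, row] in pixels: a listed point, or the origin of a listed thing).
The state is a dict: "t": time; "q": joint angles; "qd": joint speeds; "tau": joint torques, N m; "tcp_pos": TCP position; "tool_rot": TCP orientation; "force": force on the tool from outside, world axes, zero at the start; "ft_torque": the same for the moment, N m; "finger_gap": opening from 0.0 (shut) to 1.0 (fully open); "gripper_force": force on a finger pad.
Only numpy, scipy, OpenCV 4.12 (cv2) and the standard library are available. Lean on these libraries where they do the work, as an engineer would, in place of code of your own. Each camera call takes 0.05 s, during which the arm holds its last target. There are 200 camera calls.

## Working session

There is one attempt and no reset: what is moved stays moved. The work goes in short steps, Python scripts to look and compute and a tool call to move; the robot and the scene stay as the last step left them, time stands still between calls to the robot, and variables do not carry over. Pictures are saved under pics/ and viewed, at most 10 in all, crops included, and the job is handed in when it is done.

Besides the shell and the picture viewer there is one more tool, called after "Call:" as name(argument=value, ...) on one line, values as JSON. step_arm: Moves the arm, as the interface text tells. Its arguments: {"type":"object","properties":{"targets":{"type":"string"},"gripper":{"type":"number"},"squeeze":{"type":"number"}},"required":["targets"]}

```bash
mkdir -p pics
cat > h.py <<'E'
import numpy as np, cv2
from station import manip
def ray(cam,px,z):
    c=manip.get_calibration(cam); f=240/np.tan(np.radians(c["fov_y"])/2)
    T=np.array(c["extrinsics"]); d=T[:3,:3]@np.array([(px[0]-c["cx"])/f,(px[1]-c["cy"])/f,1]); o=T[:3,3]
    return (o+d*(z-o[2])/d[2]).round(4)
def snap(cam,name):
    im=manip.snapshot(cam); cv2.imwrite(f"pics/{name}.png",cv2.cvtColor(im,cv2.COLOR_RGB2BGR)); return im
E
python3 - <<'E'
from h import *
for c in("scene","top"):
    snap(c,c+"0"); k=manip.get_calibration(c); print(c,k["fov_y"],np.round(k["extrinsics"],3).tolist())
    for n,z in(("knob_grip",.07),("neck_top",.108),("cap_center",.013),("tin_center",.016),("tape_center",.0095),("jig",0)):
        for r in manip.mark_of(c,n)[:2]: print(n,round(r["p"],2),np.round(r["position"],1),ray(c,r["position"],z))
s=manip.sense(); print(s["t"],s["tcp_pos"],s["tool_rot"],s["force"])
E
```

```text
scene 54.29933560542063 [[0.6, -0.321, 0.733, -0.116], [-0.8, -0.257, 0.543, -0.566], [0.014, -0.912, -0.411, 0.47], [0.0, 0.0, 0.0, 1.0]]
knob_grip 0.54 [263.5 236.1] [0.5098 0.0444 0.07  ]
knob_grip 0.43 [345.2 317.5] [ 0.3742 -0.2491  0.07  ]
neck_top 0.48 [217.4 204.3] [0.5083 0.1766 0.108 ]
cap_center 0.61 [437.8 336.9] [ 0.4909 -0.3511  0.013 ]
tin_center 0.8 [445.6 287. ] [ 0.6404 -0.2996  0.016 ]
tin_center 0.55 [348.1 313.8] [ 0.4525 -0.2041  0.016 ]
tape_center 0.7 [347.  318.5] [ 0.4478 -0.2053  0.0095]
top 42.08009983197369 [[-0.015, -0.982, 0.19, 0.328], [-1.0, 0.012, -0.016, -0.077], [0.013, -0.19, -0.982, 1.265], [0.0, 0.0, 0.0, 1.0]]
knob_grip 0.59 [243.9 268.1] [0.5172 0.0585 0.07  ]
neck_top 0.64 [184.7 276.3] [0.4971 0.1643 0.108 ]
cap_center 0.75 [448.6 279.7] [ 0.4971 -0.3496  0.013 ]
tin_center 0.6 [421.8 211.4] [ 0.6395 -0.3011  0.016 ]
tape_center 0.91 [373.2 299.3] [ 0.4597 -0.1957  0.0095]
jig 0.75 [212.9 283.6] [0.4972 0.1291 0.    ]
jig 0.57 [422.6 207.8] [ 0.6512 -0.306   0.    ]
0.7 [0.15325497 0.60588754 0.23134795] [1.23573547e-01 9.92335416e-01 1.80144574e-05 8.96727481e-06] [0.40558463 0.75959227 0.13269924]
```

Run:
```python
import cv2,numpy as np
a=cv2.imread("pics/top0.png"); b=cv2.imread("pics/scene0.png")
t=cv2.resize(a[220:340,130:290],(800,600),interpolation=cv2.INTER_CUBIC)
cv2.imwrite("pics/topc.png",t)
```

```text
(no output)
```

View pics/topc.png

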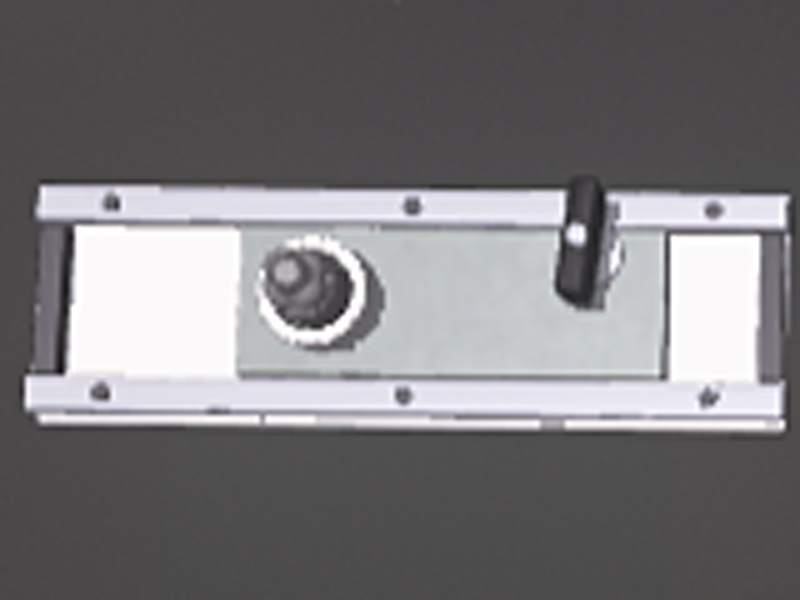

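View pics/scene0.png

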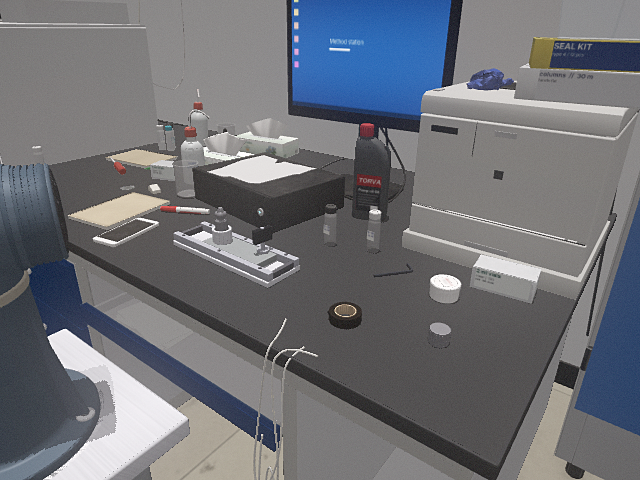

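The top crop shows the neck tip at about (187, 274) full-picture pixels, and the wing's top centre dot at about (245, 267) with its far end leaning to -y. The scene view shows cap (438,337), tape (345,316) and tin (445,288). Next I'll fit silhouettes to refine these.

```bash
cat >> h.py <<'E'
from scipy.optimize import minimize
def proj(cam,P):
    c=manip.get_calibration(cam); f=240/np.tan(np.radians(c["fov_y"])/2)
    T=np.linalg.inv(np.array(c["extrinsics"])); Q=np.asarray(P)@T[:3,:3].T+T[:3,3]
    return np.c_[c["cx"]+f*Q[:,0]/Q[:,2],c["cy"]+f*Q[:,1]/Q[:,2]]
def box(x,y,a,l,w,z0,z1):
    c,s=np.cos(a),np.sin(a)
    return [[x+c*i*l/2-s*j*w/2,y+s*i*l/2+c*j*w/2,z] for i in(-1,1) for j in(-1,1) for z in(z0,z1)]
def cyl(x,y,d,z0,z1):
    return [[x+d/2*np.cos(t),y+d/2*np.sin(t),z] for t in np.linspace(0,6.28,32) for z in(z0,z1)]
def fit(cam,mask,model,p0):
    r,c=np.nonzero(mask); o=np.array([c.min()-20,r.min()-20]); S=8
    h,w=r.max()-o[1]+20,c.max()-o[0]+20
    M=cv2.resize(mask[o[1]:o[1]+h,o[0]:o[0]+w].astype(np.uint8),(w*S,h*S),interpolation=cv2.INTER_NEAREST)
    def cost(p):
        I=np.zeros_like(M); hull=cv2.convexHull(((proj(cam,model(*p))-o+.5)*S).astype(np.float32))
        cv2.fillConvexPoly(I,hull.astype(np.int32),1); return 1-(I&M).sum()/(I|M).sum()
    sim=np.array([p0]+[np.array(p0)+np.eye(len(p0))[i]*(.006 if i<2 else .2) for i in range(len(p0))])
    s=minimize(cost,p0,method="Nelder-Mead",options=dict(initial_simplex=sim)); return s.x.round(4),round(s.fun,3)
E
python3 - <<'E'
from h import *
for c in("top","scene"):
    manip.snapshot(c)
    for n,m,p in(("knob_grip",lambda x,y,a:box(x,y,a,.046,.012,.052,.083),[.51,.055,-.1]),("cap_center",lambda x,y:cyl(x,y,.034,0,.026),[.497,-.35]),("tin_center",lambda x,y:cyl(x,y,.056,0,.032),[.64,-.3])):
        r=manip.masks_of(c,n)
        if r: print(c,n,round(r[0]["p"],2),np.round(r[0]["position"],1),r[0]["pixels"].sum(),fit(c,r[0]["pixels"],m,p))
print("tip",ray("top",[187.4,273.6],.108),"dot",ray("top",[245.2,266.8],.083))
# rails: outer edges of rail tops (crop coords)
for n,(u,v) in dict(TL=(40,185),TR=(788,195),BL=(28,408),BR=(783,415)).items(): print(n,ray("top",[130+u/5,220+v/5],.03))
E
python3 - <<'E'
import cv2
a=cv2.imread("pics/top0.png"); b=cv2.imread("pics/scene0.png")
import numpy as np
cv2.imwrite("pics/z.png",np.hstack([cv2.resize(a[245:295,220:270],(390,390),interpolation=cv2.INTER_NEAREST),cv2.resize(b[190:290,190:290],(400,390),interpolation=cv2.INTER_NEAREST)]))
E
```

```text
top knob_grip 0.46 [247.7 266.1] 153 (array([ 0.5213,  0.0547, -0.0711]), np.float64(0.268))
top cap_center 0.53 [451.5 279.6] 231 (array([ 0.4983, -0.3513]), np.float64(0.16))
top tin_center 0.58 [422.5 210. ] 679 (array([ 0.6368, -0.3013]), np.float64(0.04))
scene knob_grip 0.81 [265.6 236.8] 322 (array([0.5164, 0.0558, 0.0093]), np.float64(0.169))
scene cap_center 0.63 [437.3 335.9] 457 (array([ 0.4983, -0.349 ]), np.float64(0.097))
scene tin_center 0.6 [444.9 286.4] 749 (array([ 0.6362, -0.2989]), np.float64(0.087))
tip [0.5021 0.1594 0.108 ] dot [0.5176 0.0546 0.083 ]
TL [0.5487 0.2747 0.03  ]
TR [ 0.5409 -0.0243  0.03  ]
BL [0.4594 0.2757 0.03  ]
BR [ 0.4526 -0.022   0.03  ]
```

View pics/z.png

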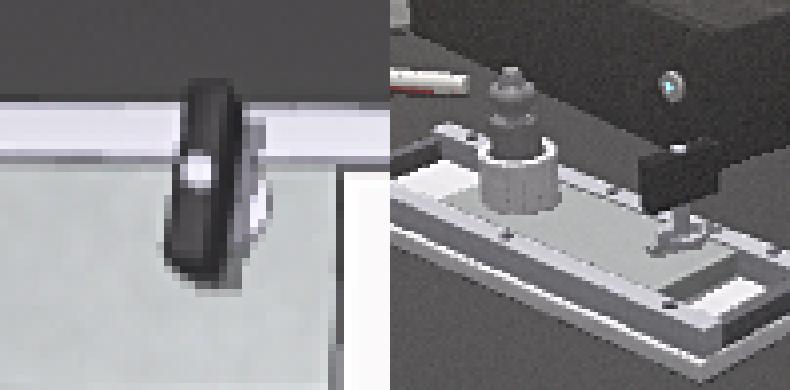

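The zoom shows the wing's top face centred near (245, 267), tilted about 0.1 rad clockwise from world x. The knob is at roughly (0.5175, 0.0555) and the neck tip at about (0.502, 0.160). I'll move over the knob.

Call:
step_arm(targets="-488 -444 0 -9;-488 -444 0 -9;-488 -444 0 -9;-488 -444 0 -9;-488 -444 0 -9;-488 -444 0 -9;-488 -444 0 -9;-488 -444 0 -9;-488 -444 0 -9;-488 -444 0 -9;-488 -444 0 -9;-488 -444 0 -9", gripper=0)

```text
t: 2.3
tcp_pos: [0.4852, 0.1041, 0.2316]
tool_rot: [0.046, 0.999, 0.0, 0.0]
force: [1.4, 0.8, -0.6]
finger_gap: 1.001
gripper_force: 0.0
```

Call:
step_arm(targets="-30 -40 40 0;-37 -45 80 0;-37 -45 80 0;-37 -45 80 0;-37 -45 80 0")

```text
t: 2.8
tcp_pos: [0.5172, 0.0588, 0.1529]
tool_rot: [0.045, 0.999, 0.0, 0.001]
force: [-0.3, -0.1, 0.2]
finger_gap: 0.996
gripper_force: 0.0
```

Run:
```python
from h import *
s=manip.sense(); print(s["tcp_pos"],s["tool_rot"],s["q"])
for n,(u,v) in dict(far=(210,85),near=(190,265)).items(): print(n,ray("top",[220+u/7.8,245+v/7.8],.083))
print("ring",ray("top",[192.4,278],.059))
snap("top","t1"); im=cv2.imread("pics/t1.png"); 
im2=snap("scene","s1"); s2=cv2.imread("pics/s1.png")
cv2.imwrite("pics/c1.png",np.hstack([cv2.resize(im[220:320,170:270],(400,400)),cv2.resize(s2[150:290,190:330],(400,400))]))
```

```text
[0.51716474 0.05875107 0.15294654] [4.48119263e-02 9.98994868e-01 6.38271933e-05 1.06792296e-03] [-1.01938820e-01  5.01421245e-01  1.77186978e+00  3.27307671e-04
  8.66176577e-01 -1.58329297e+00]
far [0.5388 0.0514 0.083 ]
near [0.4941 0.0559 0.083 ]
ring [0.5008 0.1595 0.059 ]
```

View pics/c1.png

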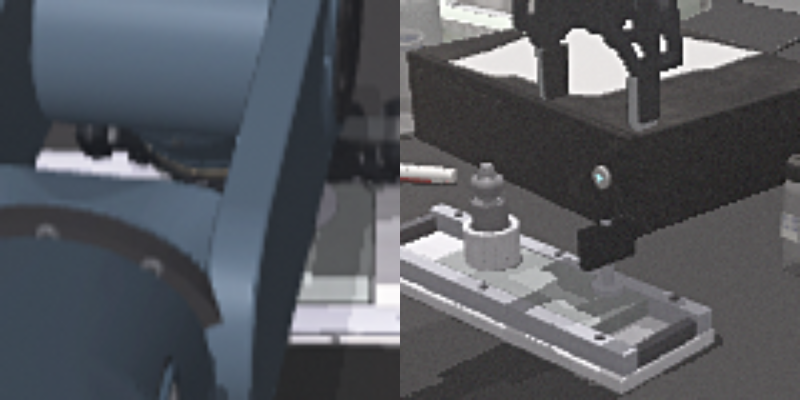

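The scene crop shows the open fingers straddling the wing from above. I'll lower the arm and grip it.

Call:
step_arm(targets="1 -4 45 0;1 -4 85 0;1 -4 97 0;1 -4 97 0;1 -4 97 0")

```text
t: 3.4
tcp_pos: [0.5168, 0.0544, 0.056]
tool_rot: [0.045, 0.999, -0.0, 0.002]
force: [-0.3, 0.1, -0.8]
finger_gap: 1.0
gripper_force: 0.0
```

Call:
step_arm(targets="0 0 0 0;0 0 0 0;0 0 0 0;0 0 0 0;0 0 0 0;0 0 0 0;0 0 0 0;0 0 0 0;0 0 0 0;0 0 0 0", gripper=1, squeeze=60)

```text
t: 4.4
tcp_pos: [0.5158, 0.0539, 0.0548]
tool_rot: [0.045, 0.999, 0.0, 0.0]
force: [-0.7, 0.6, 5.8]
finger_gap: 0.129
gripper_force: 60.7
```

Call:
step_arm(targets="0 0 0 7;0 0 0 14;0 0 0 21;0 0 0 28;0 0 0 35;0 0 0 42;0 0 0 49;0 0 0 56;0 0 0 63;0 0 0 69;0 0 0 75;0 0 0 80")

```text
t: 5.6
tcp_pos: [0.5179, 0.054, 0.0548]
tool_rot: [0.678, 0.735, 0.002, 0.002]
force: [2.5, 1.4, 2.0]
finger_gap: 0.13
gripper_force: 60.3
```

Run:
```python
from h import *
s=manip.sense(); print(s["tcp_pos"],s["tool_rot"],s["q"],s["force"],s["ft_torque"],s["finger_gap"])
```

```text
[0.51791479 0.05397295 0.05478943] [0.67813286 0.73493515 0.00158567 0.00190823] [-1.11149107e-01  6.72194488e-01  1.83277046e+00  4.97740361e-04
  6.31674349e-01 -1.91902514e-01] [2.47237668 1.36640342 1.97342303] [ 0.29495953 -0.39511332  0.16550308] 0.12962519002470654
```

Call:
step_arm(targets="0 0 0 4;0 0 0 6.5;0 0 0 6.5;0 0 0 6.5;0 0 0 6.5")

```text
t: 6.1
tcp_pos: [0.5181, 0.0538, 0.0548]
tool_rot: [0.717, 0.697, 0.002, 0.002]
force: [5.1, 1.1, 1.7]
finger_gap: 0.132
gripper_force: 60.3
```

Run:
```python
from h import *
s=manip.sense(); print(s["tcp_pos"],s["tool_rot"],s["q"],s["force"],s["ft_torque"],s["finger_gap"])
```

```text
[0.51814639 0.05381697 0.05479969] [0.71724741 0.69681325 0.00182559 0.00202864] [-1.11372736e-01  6.72228002e-01  1.83258273e+00  4.09444579e-04
  6.31329053e-01 -8.28032249e-02] [5.09674525 1.05742374 1.65441402] [ 0.24992055 -0.80992792  0.20974554] 0.13154671930454276
```

Call:
step_arm(targets="0 0 0 0;0 0 0 0;0 0 0 0;0 0 0 0;0 0 0 0;0 0 0 0;0 0 -40 0;0 0 -80 0;0 0 -120 0;0 0 -150 0;0 0 -150 0", gripper=0)

```text
t: 7.2
tcp_pos: [0.5185, 0.0538, 0.2087]
tool_rot: [0.717, 0.697, 0.003, 0.004]
force: [0.1, -0.6, -0.6]
finger_gap: 1.003
gripper_force: 0.0
```

Call:
step_arm(targets="-50 -8 0 0;-100 -8 0 0;-150 -8 0 0;-200 -8 0 0;-250 -8 0 0;-300 -8 0 0;-350 -8 0 0;-390 -8 0 0;-404 -8 40 0;-404 -8 80 0;-404 -8 110 0;-404 -8 120 0")

```text
t: 8.4
tcp_pos: [0.4928, -0.3474, 0.0797]
tool_rot: [0.718, 0.696, -0.0, -0.005]
force: [-0.6, -0.0, -0.7]
finger_gap: 1.0
gripper_force: 0.0
```

Run:
```python
from h import *
s=manip.sense(); print(s["tcp_pos"],s["tool_rot"])
t=snap("top","t2"); r=manip.masks_of("top","knob_grip"); 
for a in r[:1]: print("knob",a["p"],a["position"],fit("top",a["pixels"],lambda x,y,a:box(x,y,a,.046,.012,.052,.083),[.518,.054,-1.5]))
for n,z in(("cap_center",.013),("neck_top",.108),("knob_grip",.07)):
    for a in manip.mark_of("top",n)[:1]: print(n,a["p"],a["position"],ray("top",a["position"],z))
u=snap("scene","s2"); 
for n,z in(("cap_center",.013),("neck_top",.108)):
    for a in manip.mark_of("scene",n)[:1]: print(n,a["p"],a["position"],ray("scene",a["position"],z))
t=cv2.imread("pics/t2.png");u=cv2.imread("pics/s2.png")
cv2.imwrite("pics/c2.png",np.vstack([np.hstack([cv2.resize(t[240:300,170:270],(400,240)),cv2.resize(t[250:310,400:500],(400,240))]),np.hstack([cv2.resize(u[190:290,190:290],(400,350)),cv2.resize(u[260:360,380:480],(400,350))])]))
```

```text
[ 0.49282843 -0.34736407  0.07966831] [ 7.17752803e-01  6.96282193e-01 -1.21127577e-05 -4.69269633e-03]
knob 0.49 [247.8, 267.6] (array([ 0.5181,  0.0508, -1.6025]), np.float64(0.127))
neck_top 0.65 [190.4, 274.9] [0.4996 0.1537 0.108 ]
knob_grip 0.55 [246.3, 267.9] [0.5175 0.0539 0.07  ]
cap_center 0.78 [439.0, 333.4] [ 0.5007 -0.3488  0.013 ]
neck_top 0.76 [218.6, 210.4] [0.4857 0.1476 0.108 ]
```

View pics/c2.png

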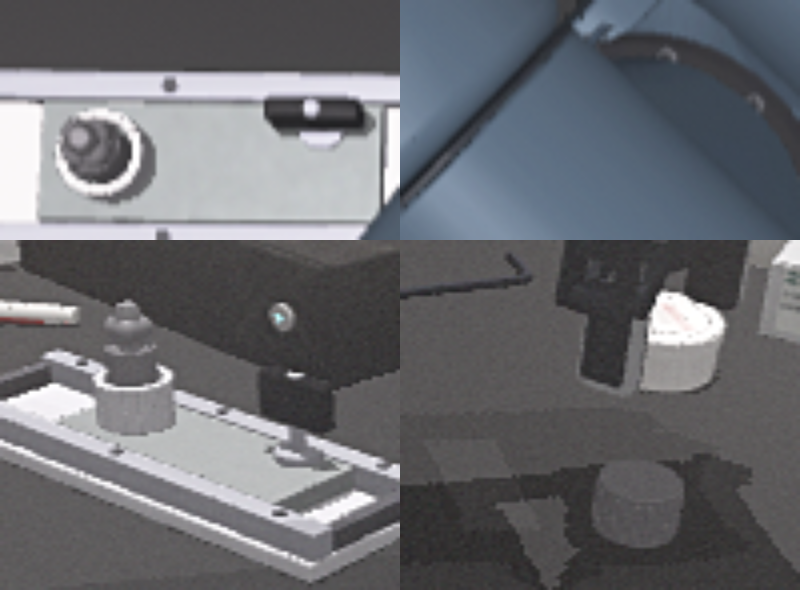

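The wing now lies along the rails, and the neck tip is at about (190.5, 273.8) in the top picture. The cap sits below the open fingers, so I'll descend and grip it.

Call:
step_arm(targets="-2 6 40 0;-2 6 65 0;-2 6 75 0;-2 6 75 0;-2 6 75 0")

```text
t: 9.3
tcp_pos: [0.5022, -0.3524, 0.0104]
tool_rot: [0.717, 0.697, 0.0, 0.001]
force: [0.0, -0.2, 1.0]
finger_gap: 0.999
gripper_force: 0.0
```

Run:
```python
from h import *
s=manip.sense(); print(s["tcp_pos"],s["tool_rot"],s["force"])
manip.snapshot("top"); 
print("tip",ray("top",[190.5,273.75],.108),"ring",ray("top",[194.5,278.2],.059))
t=cv2.imread("pics/t2.png"); cv2.imwrite("pics/c3.png",cv2.resize(t[255:300,175:220],(600,600),interpolation=cv2.INTER_CUBIC))
```

```text
[ 0.50219017 -0.35236891  0.01044581] [7.17481800e-01 6.96576555e-01 1.74126273e-06 9.84939221e-04] [ 0.04126857 -0.24603317  1.02784013]
tip [0.5018 0.1536 0.108 ] ring [0.5003 0.1554 0.059 ]
```

View pics/c3.png

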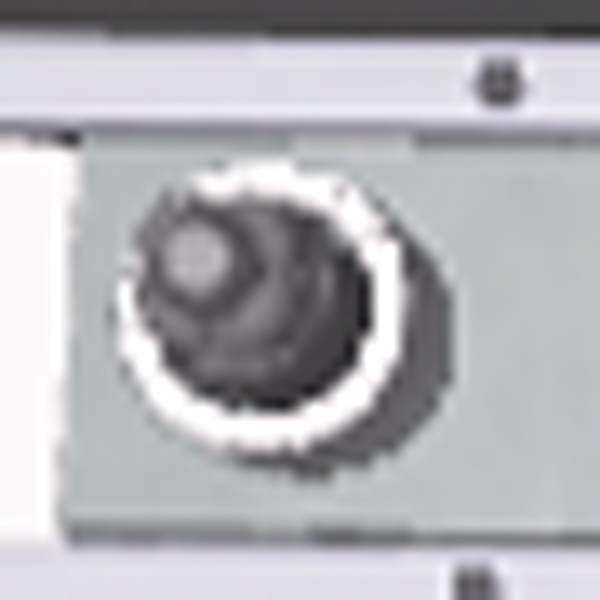

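The neck tip reads at about (189.7, 273.7) and the sleeve ring at about (194, 277.4). Both put the bottle's axis near (0.5018, 0.1555). I'll centre on the cap and close.

Call:
step_arm(targets="2 -4 6 0;2 -4 6 0;2 -4 6 0;2 -4 6 0")

```text
t: 9.75
tcp_pos: [0.4977, -0.3498, 0.0036]
tool_rot: [0.718, 0.697, -0.0, 0.0]
force: [-0.5, 0.4, 0.1]
finger_gap: 1.002
gripper_force: 0.0
```

Call:
step_arm(targets="0 0 0 0;0 0 0 0;0 0 0 0;0 0 0 0;0 0 0 0;0 0 0 0;0 0 0 0;0 0 0 0;0 0 0 0;0 0 0 0", gripper=1, squeeze=50)

```text
t: 10.75
tcp_pos: [0.4978, -0.3498, 0.0036]
tool_rot: [0.718, 0.697, 0.0, 0.0]
force: [-0.3, -0.7, 5.1]
finger_gap: 0.375
gripper_force: 49.9
```

Run:
```python
from h import *
s=manip.sense(); print(s["tcp_pos"],s["tool_rot"],s["force"],s["finger_gap"]*85)
print("tip scene",ray("scene",[221.3,208.3],.108))
snap("scene","s3")
for a in manip.mark_of("scene","cap_center")[:1]: print(a["p"],a["position"],ray("scene",a["position"],.013))
for a in manip.masks_of("scene","cap_center")[:1]: print(a["p"],a["pixels"].sum(),fit("scene",a["pixels"],lambda x,y:cyl(x,y,.034,0,.026),[.498,-.35]))
```

```text
[ 0.49777735 -0.34980973  0.00359047] [7.17502730e-01 6.96555638e-01 8.74423069e-07 2.76522245e-04] [-0.25000468 -0.71202159  5.1424699 ] 31.907572978557894
tip scene [0.4974 0.1524 0.108 ]
0.66 163 (array([ 0.5025, -0.3519]), np.float64(0.676))
```

Call:
step_arm(targets="0 0 -40 0;0 0 -80 0;0 0 -120 0;0 0 -150 0;0 0 -165 0;0 0 -165 0")

```text
t: 11.5
tcp_pos: [0.4986, -0.3506, 0.1704]
tool_rot: [0.717, 0.697, 0.0, 0.002]
force: [0.2, -0.2, 0.2]
finger_gap: 0.372
gripper_force: 49.8
```

Call:
step_arm(targets="50 -1 0 0;100 -2 0 0;150 -3 0 0;200 -4 0 0;250 -5 0 0;300 -6 0 0;350 -7 0 0;400 -8 0 0;440 -9 0 0;470 -10 0 0;495 -11 0 0;505 -11 0 0")

```text
t: 12.7
tcp_pos: [0.5, 0.1575, 0.1666]
tool_rot: [0.717, 0.698, -0.001, -0.001]
force: [1.0, -0.3, 0.4]
finger_gap: 0.376
gripper_force: 49.8
```

Call:
step_arm(targets="0 0 0 0;0 0 0 0;0 0 0 0;0 0 0 0")

```text
t: 13.1
tcp_pos: [0.5017, 0.1543, 0.1682]
tool_rot: [0.718, 0.696, -0.0, -0.0]
force: [-0.2, -1.2, 0.0]
finger_gap: 0.374
gripper_force: 49.8
```

Run:
```python
from h import *
s=manip.sense(); print(s["tcp_pos"],s["tool_rot"],s["force"],s["finger_gap"]*85)
print(s["q"])
t=snap("top","t4");u=snap("scene","s4")
p=proj("scene",[s["tcp_pos"]])[0].astype(int); print(p, proj("scene",[[*s["tcp_pos"][:2],.108]]))
c=u[110:260,150:300]; cv2.imwrite("pics/c4.png",np.hstack([cv2.resize(cv2.cvtColor(c,4),(400,400),interpolation=cv2.INTER_CUBIC),cv2.resize(cv2.cvtColor(t[230:310,150:230],4),(400,400),interpolation=cv2.INTER_CUBIC)]))
```

```text
[0.50169616 0.15425796 0.16820377] [ 7.18153052e-01  6.95885164e-01 -1.72372861e-04 -4.52802800e-05] [-0.15948912 -1.20581088  0.03711135] 31.81190654920451
[ 8.52963803e-02  4.83194148e-01  1.74628104e+00 -1.86814676e-04
  9.12441842e-01  1.16903552e-01]
[220 180] [[222.21160301 207.52448638]]
```

View pics/c4.png

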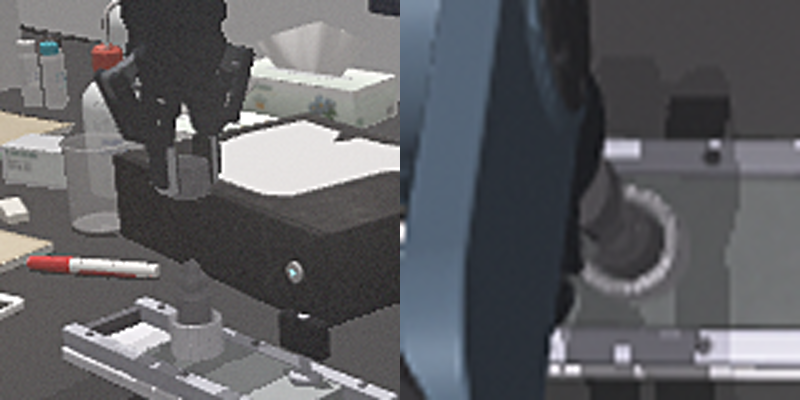

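The scene crop shows the cap held level above the neck, its rim centre at about (190,185) in the crop and the neck tip at (190,265). I'll lower it to just above the tip and compare closely.

Call:
step_arm(targets="1 0 20 0;1 0 38 0;1 0 43 0;1 0 43 0;1 0 43 0;1 0 43 0")

```text
t: 13.8
tcp_pos: [0.5023, 0.1564, 0.1261]
tool_rot: [0.718, 0.697, 0.001, 0.001]
force: [-0.5, -0.0, -0.1]
finger_gap: 0.375
gripper_force: 49.8
```

Run:
```python
from h import *
s=manip.sense(); x,y,z=s["tcp_pos"]; print(x,y,z,s["force"])
u=snap("scene","s5");t=snap("top","t5")
def draw(cam,im,r0,c0,n,w):
    S=w/n; c=cv2.resize(cv2.cvtColor(im[r0:r0+n,c0:c0+n],4),(w,w),interpolation=cv2.INTER_CUBIC)
    def pl(P,col):
        q=((proj(cam,P)-[c0,r0]+.5)*S).astype(np.int32); cv2.polylines(c,[q],True,col,1)
    zr=z-.0036
    for zz in(zr,): pl(cyl(x,y,.034,zz,zz),(0,0,255))
    pl(cyl(.5018,.1555,.009,.108,.108),(0,255,0)); pl(cyl(.5018,.1555,.026,.0925,.0925),(0,255,0)); pl(cyl(.5018,.1555,.042,.059,.059),(255,255,0))
    return c
cv2.imwrite("pics/c5.png",np.hstack([draw("scene",u,165,185,75,400),draw("top",t,245,160,60,400)]))
```

```text
0.5022903656538287 0.15644894766580808 0.12611625229309284 [-0.48892968 -0.04527886 -0.06801422]
```

View pics/c5.png

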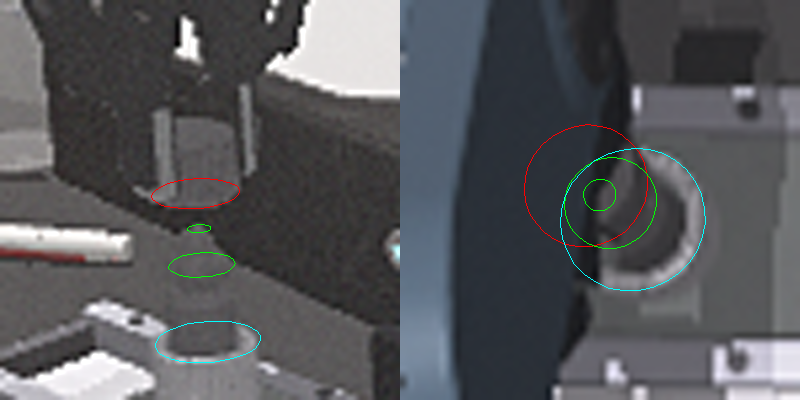

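Run:
```python
from h import *
t=cv2.imread("pics/t2.png",0); s=cv2.imread("pics/s2.png",0); 
m=(t>225).astype(np.uint8); m[:, :180]=0; n,l,st,ce=cv2.connectedComponentsWithStats(m[255:300,175:215])
for i in range(1,n):
    if st[i,4]>20: print(st[i],ce[i])
print(t[264:292:1,182:206])
# hull of ring vs 42mm disc at z .059
k=max(range(1,n),key=lambda i:st[i,4] if abs(ce[i][0]-19)<4 else 0)
mm=np.zeros((480,640),np.uint8); mm[255:300,175:215]=(l==k); h=cv2.convexHull(cv2.findNonZero(mm)); cv2.fillConvexPoly(mm,h,1)
print(fit("top",mm>0,lambda x,y:cyl(x,y,.042,.059,.059),[.5018,.1555]), mm.sum())
r=manip.masks_of("top","neck_top")
v=cv2.resize(s[195:235,205:240],(700,800)) 
print(s[200:216,210:230])
```

```text
[ 9 12 21 21 99] [20.78787879 23.61616162]
[[138 139 139 143 145 145 145 146 145 146 145 146 150 150 151 151 153 153
  153 153 153 154 156 157]
 [153 154 154 156 154 153 152 151 151 150 151 149 152 148 148 172 170 170
  171 171 170 170 171 171]
 [188 187 188 187 187 187 187 186 185 185 184 182 181 180 181 194 193 194
  193 197 195 194 197 196]
 [184 185 186 185 185 185 186 186 184 170 219 229 243 243 245 185 179 183
  184 188 189 188 189 189]
 [184 185 183 183 184 186 187 211 248 244 252 242 255 255 255 244 243 244
  221 188 189 189 188 189]
 [184 185 185 185 187 146 173 156 213 231 214 179 207 218 222 246 255 255
  197 244 172 190 192 191]
 [184 185 186 188 160 119 142  93 109 127 121 121 120 120 111 160 198 232
  241 255 216 137 193 193]
 [184 185 188 173 128 130 104 114  97  76  89 112 128 112  83  76  81 134
  223 255 252 207 139 194]
 [185 185 188 135 124 123 151 161 157 118  80  86 116 124 102  72  74 103
  168 235 232 199 111 138]
 [185 185 188 138 115 142 177 176 176 165  99  78 106 127 107  71  79  86
  113 145 250 244 244  97]
 [186 186 210 182  94 140 175 174 176 181 111  
[... 2481 characters left out ...]
  62  64
   65  62]
 [ 92  98  98 103 102 104 104  60  39 157 190 191 190 167  69  53  61  55
   62  62]
 [103  97  96  96  99  97 102 101  93 124 107 129 118 127 111  63  59  64
   65  65]
 [ 97  98  96  94  99  97 102  94  95 116 117 124 120 116 120  57  54  57
   60  64]
 [ 97  96  94  98 100  96  95 112 104 110 114 119 117 111 105 121  57  61
   57  58]
 [ 97  97  95  99  98  97 106 169 144 103 105 101 105 102 101 171 170  72
   56  65]
 [ 98  96  95  98  96  90 129 155 137 126 165 203 172 145 136 153 147 138
   63  57]
 [ 95  99  95  96 100  94 123 135 135 144 154 163 159 146 135 133 126 117
   95  74]
 [ 99  98  99  98  97  89 101 104 115 125 131 138 134 123 116 109  99  89
   98  98]]
```

The overlays put the neck axis at (0.502, 0.1555), in agreement with both pictures to about 1 mm. I'll descend slowly.

Call:
step_arm(targets="-1 0 4 0;-1 0 8 0;-1 0 12 0;-1 0 15 0;-1 0 18 0;-1 0 20 0;-1 0 22 0;-1 0 24 0;-1 0 24 0;-1 0 24 0")

```text
t: 14.95
tcp_pos: [0.5016, 0.1555, 0.1013]
tool_rot: [0.717, 0.697, 0.0, 0.0]
force: [-0.3, 0.5, -0.7]
finger_gap: 0.377
gripper_force: 49.9
```

Call:
step_arm(targets="0 0 1 0;0 0 2 0;0 0 3 0;0 0 3 0;0 0 3 0")

```text
t: 15.45
tcp_pos: [0.5019, 0.1558, 0.0986]
tool_rot: [0.718, 0.696, 0.0, 0.0]
force: [-0.3, 2.6, 4.1]
finger_gap: 0.369
gripper_force: 50.2
```

Call:
step_arm(targets="0 0 1 0;0 0 2 0;0 0 2 0;0 0 2 0")

```text
t: 15.85
tcp_pos: [0.5018, 0.156, 0.0966]
tool_rot: [0.718, 0.696, 0.001, -0.0]
force: [-0.7, 3.7, 5.2]
finger_gap: 0.373
gripper_force: 50.4
```

Call:
step_arm(targets="1.5 0 0 0;1.5 0 0 0;1.5 0 0 0")

```text
t: 16.15
tcp_pos: [0.5017, 0.157, 0.0965]
tool_rot: [0.717, 0.697, 0.0, 0.0]
force: [-1.1, 2.1, 5.5]
finger_gap: 0.374
gripper_force: 50.4
```

Call:
step_arm(targets="0 0 1 0;0 0 2 0;0 0 2 0;0 0 2 0")

```text
t: 16.55
tcp_pos: [0.5018, 0.1569, 0.0948]
tool_rot: [0.717, 0.697, 0.0, 0.0]
force: [-0.7, 1.1, 8.8]
finger_gap: 0.377
gripper_force: 50.6
```

Call:
step_arm(targets="0.5 0 1 0;0.5 0 2 0;0.5 0 2 0;0.5 0 2 0")

```text
t: 16.95
tcp_pos: [0.5018, 0.1572, 0.0928]
tool_rot: [0.717, 0.697, -0.0, 0.0]
force: [-1.4, 0.2, 7.0]
finger_gap: 0.376
gripper_force: 50.6
```

Call:
step_arm(targets="0 0 1 0;0 0 2 0;0 0 2 0;0 0 2 0")

```text
t: 17.35
tcp_pos: [0.5013, 0.1571, 0.0894]
tool_rot: [0.717, 0.697, -0.001, -0.0]
force: [1.8, 0.1, -3.9]
finger_gap: 0.377
gripper_force: 51.2
```

Call:
step_arm(targets="0 0 1 0;0 0 2 0;0 0 3 0;0 0 3 0;0 0 3 0;0 0 3 0")

```text
t: 17.95
tcp_pos: [0.5015, 0.1573, 0.0875]
tool_rot: [0.717, 0.697, -0.0, 0.0]
force: [-0.8, -0.8, 2.3]
finger_gap: 0.375
gripper_force: 51.9
```

Call:
step_arm(targets="0 0 1 0;0 0 2 0;0 0 3 0;0 0 3 0;0 0 3 0;0 0 3 0")

```text
t: 18.55
tcp_pos: [0.5015, 0.1574, 0.0849]
tool_rot: [0.717, 0.697, -0.0, 0.0]
force: [-2.1, -1.9, 6.8]
finger_gap: 0.371
gripper_force: 52.5
```

Call:
step_arm(targets="0 0 1 0;0 0 2 0;0 0 2.5 0;0 0 2.5 0;0 0 2.5 0;0 0 2.5 0;0 0 2.5 0")

```text
t: 19.25
tcp_pos: [0.5016, 0.1574, 0.0829]
tool_rot: [0.717, 0.697, 0.0, 0.0]
force: [-3.2, -1.5, 11.5]
finger_gap: 0.374
gripper_force: 52.9
```

Run:
```python
from h import *
s=manip.sense(); x,y,z=s["tcp_pos"]; print(x,y,z,s["force"],s["gripper_force"])
u=snap("scene","s6")
print(manip.sense()["force"])
def draw(cam,im,r0,c0,n,w):
    S=w/n; c=cv2.convertScaleAbs(cv2.resize(cv2.cvtColor(im[r0:r0+n,c0:c0+n],4),(w,w),interpolation=cv2.INTER_CUBIC),alpha=1.6); return c
a=draw("scene",u,165,185,75,400); b=a.copy(); zr=z-.0036
for zz in(zr,zr+.026):
    cv2.polylines(b,[((proj("scene",cyl(.5018,.1565,.034,zz,zz))-[185,165]+.5)*400/75).astype(np.int32)],True,(0,0,255),1)
cv2.imwrite("pics/c6.png",np.hstack([a,b]))
```

```text
0.5015823690823522 0.15736631658677072 0.08288632562800026 [-3.19967072 -1.49868744 11.51165054] 52.85985253751278
[-3.08611614 -1.10344334 12.20834749]
```

View pics/c6.png

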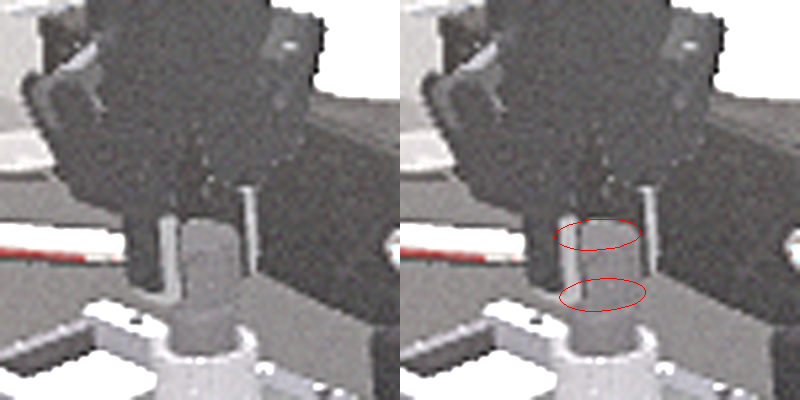

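The picture shows the cap seated square over the neck, rim at about (603,295) in the crop, where it should be when home. The push is about 12 N, which means the bottle is about half-way down. I'm handing it in.

```bash
python3 -c "
from h import *
print(manip.sign_off())"
```

```text
the job is handed in; nothing more can be done
None
```

The job is handed in, though the sign-off returned no verdict: the knob is locked at about 1.57 rad, the cap has clicked home, and the fingers are still on it, pressing with about 12 N, which by the spring rate puts the bottle roughly half-way down.

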